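# Lock the curing turntable with its rod

### The job

Lock the curing turntable before it is carried off the windowsill. First turn its black knob until the holes in the orange yoke line up with the holes in the two blue brackets, then slide the green-handled steel rod from either end through all four holes, fully home with the handle up against the bracket. Let go of it and leave the bowl, clear box, funnel and keycap where they are.

Things in the scene. Friction and masses are not known exactly. Their poses are not given: they have to be found in the camera images.
- hole_line (a point): Centre of the turntable, on the line of the holes, 65 mm above the counter. Its x axis (level) is the line of the holes in the two blue brackets; z is up. The turntable cannot shift and is alike at both ends. White base 124 mm (x) by 130 mm (y) by 30 mm high.
- yoke (a joint): Angle of the platter with orange yoke and black knob, rad, counter-clockwise from above, about the vertical through the turntable's centre; 0 = yoke holes in line with bracket holes. Turns from -0.4 to 1.6, starts between 0.4 and 1.2, stays where it is left (friction about 0.06 N m).
- knob_grip (a point): Grip point of the black bar knob on the yoke, on the turning axis, 106 mm above the counter. The bar is 50 mm long (this point's x axis, parallel to the line of the yoke's holes), 14 mm wide (y); top at 118 mm, foot at 88 mm on the yoke's flat orange top. Turns with the yoke.
- rod_handle (a point): Centre of the locking rod's green handle, a block 70 mm long (x), 24 mm wide (y), 36 mm high (z), at first lying on the counter with this point 18 mm up. The steel rod, 10 mm thick with a round tip, runs out of its front face along +x on the centre line; 200 mm in all, 100 to 170 g; balances 15 to 20 mm in front of this point.
- rod_mid (a point): Point on the rod's axis 91 mm in front of the handle's centre (56 mm in front of the handle's front face); axes as those of the handle. It comes to the centre of the turntable (hole_line) when the rod is fully home, with the handle against the outer face of a bracket; the tip then stands 18 mm out of the other bracket.
- rod_tip (a point): The round tip of the rod, 165 mm in front of the handle's centre.
- bracket_a (a point): Centre of the hole in one blue bracket, 52 mm from hole_line along its -x. Upright plate 8 mm thick, 44 mm wide, rising to 85 mm above the counter; outer face 56 mm from the turntable's centre; round 16 mm hole, slightly bevelled on the outside.
- bracket_b (a point): Centre of the hole in the other, equal blue bracket, 52 mm from hole_line along its +x.
- yoke_hole (a point): Centre of the hole in one of the yoke's two upright orange legs (8 mm thick, 40 mm wide, 28 mm either side of the turning axis along knob_grip's x); each has a round 18 mm hole, 65 mm above the counter. Axes as knob_grip.
- bowl_c (a point): Bystander: stainless steel bowl, 110 mm across, 50 mm high; point half-way up its axis.
- funnel_c (a point): Bystander: green funnel standing mouth down, 90 mm across, 80 mm high; point half-way up.
- keycap_c (a point): Bystander: small amber resin keycap, 18 mm square, 12 mm high; its centre.
- rod: The whole locking rod; origin under the centre of its handle, 18 mm below rod_handle, same axes.
There are look-alikes about, which are no part of the job. Of the things shaped like the rod, the green one is meant.

How it is judged:
By the outcome, as a careful person would: the job done as asked, in the order asked, and still so for the second after the job is handed in, with the robot touching nothing.
It also fails if it takes over 64 s, if anything falls off the work surface, if the arm or the gripper's body presses on something with over 40 N, if the wrist force passes 120 N, or if a joint passes its speed limit or range.

### The arm

A 7-joint arm with a two-finger parallel gripper is mounted at the origin on the work surface. World frame = base frame: x ahead of the robot, y to its left, z up, the work surface at z = 0. Lengths are in m, angles in rad, forces in N, time in s.
With the tool pointing down it reaches from about 0.4 to 0.85 m from the base axis. Payload 10.4 kg.
Tool frame: the origin (TCP) lies on the centre line of the jaws, within the pads' length; the fingertips stand 11 mm ahead of it and the grasp point (between the pads) lies 8 mm behind it; z points along the fingers, y is the line along which they close (so a half turn about z gives the same grasp; the last joint's range is limited). The gripper opens to 87 mm and grips with 3 to 60 N. Pads are 19 mm wide; open, the fingers measure 117 mm over their backs; the gripper's body (75 mm by 190 mm) begins 51 mm behind the grasp point.
Start: joints at [1.22, 0.332, -0.065, 1.46, 0.022, 1.35, -0.088], TCP at [0.201, -0.592, 0.234] pointing down, gripper open.
Joint ranges: [-2.6, 2.6], [-0.5, 2.12], [-1.47, 1.34], [0.16, 2.42], [-1.27, 4.41], [0.06, 2.06], [-2.6, 2.6]. Speed limits (rad/s): [2.22, 2.22, 2.79, 2.79, 3.14, 3.14, 3.14].

### API

Orientations are given as a unit quaternion [x, y, z, w].
In Python, from bench import r gives the robot as it stands.
- The arm moves only by the shell command python3 -m pendant 'ROWS' [OPENING] [FORCE]. ROWS is JSON, a list of rows, each a list of 4 numbers: the shift along the tool's x, y, z in m, then the turn about the tool's z in rad. A call has 1 to 8 rows; each row shifts and turns the commanded pose from where the row before left it, along the tool's axes as they then stand; what a row does not reach is not made up. A row lasts 1/12 s, in which the tool goes at most 41.7 mm and 7.16 degrees, less where a joint would pass 70% of its speed; a pose out of reach is approached as far as the arm can. A call with a gripper value outside its range is refused whole. OPENING is the opening, from 0 (shut) to 1 (fully open), set as the call begins (- or left out, the last holds). The fingers move at their own pace and stop on an object; FORCE is the grip in N (left out, the last holds). Time passes only in rows, so rows that do not move let the fingers close. It gives the time, the measured TCP pose, the force, the opening and the grip force at its end, in the units of the state.
- r.read_state(): the state, without advancing time (a new reading comes with each control period).
- r.camera(name): name is "side" or "top" or "wrist"; returns a dict with "img" (400x640x3 uint8, red, green, blue), "camera_matrix" (3x3 intrinsics, pixels), "dist_coeffs" ([k1, k2, p1, p2, k3] as OpenCV has them; the pictures are not rectified), "xyz" and "attitude" of the camera in the world. Camera axes: x right, y down, z forward; pixel columns grow to the right and rows downward; lengths in m; the calibration is good to about 2 mm. A picture is of the moment at which its call begins. There is no depth.
- r.close_job(): hands the job in; it is judged then, once.
Trained networks look in the newest picture that a camera, given by its name, has taken for a name from the list of things; names that differ only in an ending like _2 or _b are one class to them, and where a whole thing is asked for, a point or a joint stands for the part that bears it (a point fixed in the world has none). Each returns a list of dicts, best first, with "score" (0 to 1); they miss things now and then, are a little off and sometimes report something else, mostly with a low value. They report only what shows in the picture. A call takes as long as a camera call. They do not tell look-alikes from the thing itself.
- r.outline_of(thing, camera): "mask" (400x640 bool, what is visible of it) and "bbox" ([centre column, centre row, width, height] in pixels, round what is visible of it).
The state is a dict: "time": time; "joint_positions": joint angles; "joint_vel": joint speeds; "joint_torque": joint torques, N m; "ee_pos": TCP position; "eef_rot": TCP orientation; "ft_force": force on the tool from outside, world axes, zero at the start; "torque": the same for the moment, N m; "width": finger opening in m; "grip_force": force on a finger pad.
Only numpy, scipy, OpenCV 4.12 (cv2) and the standard library are available. Lean on these libraries where they do the work, as an engineer would, in place of code of your own. Each camera call takes 0.05 s, during which the arm holds its last target. There are 200 camera calls.

## Working session

There is one attempt and no reset: what is moved stays moved. The work goes in short steps, Python scripts to look and compute and a shell command to move; the robot and the scene stay as the last step left them, time stands still between calls to the robot, and variables do not carry over. Pictures are saved under pics/ and viewed, at most 10 in all, crops included, and the job is handed in when it is done.

```bash
mkdir -p pics; ls; cat > h.py <<'E'
import numpy as np, cv2, json
from scipy.spatial.transform import Rotation as R
from bench import r
def shot(n):
    c=r.camera(n); c['K']=np.array(c['camera_matrix'],float); c['D']=np.array(c['dist_coeffs'],float)
    a=np.array(c['attitude'],float); c['R']=R.from_quat(a).as_matrix() if a.size==4 else a.reshape(3,3)
    c['t']=np.array(c['xyz'],float); return c
def pix(c,uv,z):
    p=cv2.undistortPoints(np.array(uv,float).reshape(-1,1,2),c['K'],c['D']).reshape(-1,2)
    d=np.c_[p,np.ones(len(p))]@c['R'].T
    return c['t']+d*((z-c['t'][2])/d[:,2])[:,None]
def proj(c,X):
    X=(np.atleast_2d(X)-c['t'])@c['R']
    return cv2.projectPoints(X,np.zeros(3),np.zeros(3),c['K'],c['D'])[0].reshape(-1,2)
def save(n,img): cv2.imwrite('pics/'+n,np.ascontiguousarray(img[:,:,::-1]))
E
python3 - <<'E'
from h import *
s=r.read_state(); print(s)
for n in ('top','side'):
    c=shot(n); save(n+'0.png',c['img']); print(n,c['t'],c['attitude'],c['K'].round(1).tolist(),c['D'])
    for th in ('rod','rod_handle','knob_grip','yoke','hole_line','bracket_a','bowl_c','funnel_c','keycap_c'):
        try: print(th,[(round(o['score'],2),np.round(o['bbox'],1).tolist()) for o in r.outline_of(th,n)[:4]])
        except Exception as e: print(th,e)
a=cv2.imread('pics/top0.png');b=cv2.imread('pics/side0.png')
E
```

```text
pics
{'time': 0.0, 'joint_positions': array([ 1.22039751,  0.33285133, -0.06470713,  1.46095923,  0.02162311,
        1.34988364, -0.08853137]), 'joint_vel': array([ 0.00057325, -0.00060864,  0.00124049, -0.00041449, -0.00011913,
       -0.00216092, -0.00116301]), 'joint_torque': array([-7.07003874e-04, -6.23249316e+01,  2.40987906e-02, -3.89907110e+01,
       -6.13557757e-02,  3.96310701e-02,  1.52967373e-04]), 'ee_pos': array([ 0.20109616, -0.59136935,  0.23275822]), 'eef_rot': array([ 9.86598141e-01,  1.63167443e-01, -1.56865784e-04, -6.84862389e-04]), 'ft_force': array([-0.69883064, -1.40116309,  0.0197373 ]), 'torque': array([ 0.01862216, -0.01389738, -0.04697817]), 'grip_force': 0.0, 'width': 0.08750706366173405}
top [ 0.4620913  -0.0339489   1.24537475] [-0.70236456  0.70899385 -0.03466971  0.0530071 ] [[486.2, 0.0, 314.2], [0.0, 486.2, 203.1], [0.0, 0.0, 1.0]] [-0.12472444  0.          0.          0.          0.        ]
rod [(0.95, [227.4, 302.5, 28.7, 77.7]), (0.9, [235.0, 209.3, 15.0, 78.4]), (0.75, [160.9, 216.8, 68.3, 35.8]), (0.27, [392.4, 219.4, 30.7, 39.8])]
rod_handl
[... 559 characters left out ...]
046  0.92424096] [-0.38010673  0.86352962 -0.30593538  0.12743237] [[505.6, 0.0, 325.4], [0.0, 505.6, 193.4], [0.0, 0.0, 1.0]] [0.03738412 0.         0.         0.         0.        ]
rod [(0.95, [248.5, 278.1, 56.6, 75.0]), (0.95, [315.6, 365.4, 94.1, 69.0])]
rod_handle [(0.73, [315.9, 361.9, 89.0, 73.4]), (0.59, [162.7, 341.1, 113.8, 38.3]), (0.57, [246.0, 280.9, 55.8, 77.5])]
knob_grip [(0.93, [392.1, 173.7, 35.5, 46.0])]
yoke [(0.66, [391.1, 174.2, 38.5, 46.6])]
hole_line [(0.61, [389.8, 185.6, 75.2, 70.2])]
bracket_a [(0.81, [391.9, 186.7, 73.7, 68.3])]
bowl_c [(0.88, [272.7, 166.9, 45.4, 39.5])]
funnel_c [(0.58, [391.2, 127.7, 37.4, 35.7])]
keycap_c [(0.73, [249.5, 280.1, 56.8, 70.8])]
```

View pics/top0.png

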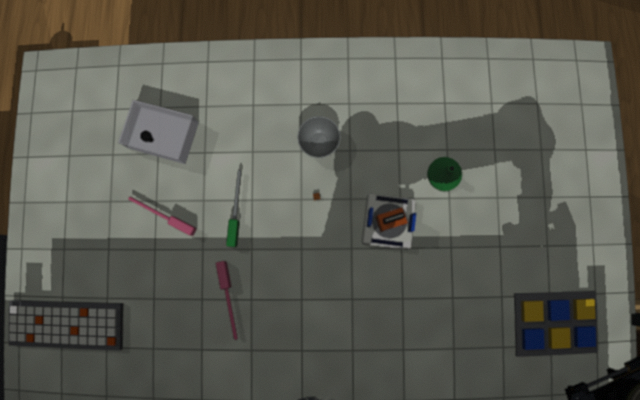

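View pics/side0.png

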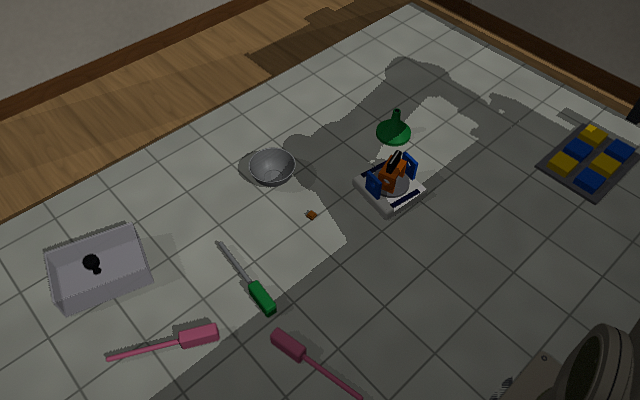

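Rod-like things in the top view: a pink one at (165,217), a pink/maroon one at (228,300), and a green-handled steel one at (235,205). The green one fits the description. The turntable is at (390,220), with its blue brackets at about (370,217) and (412,222). The bowl is at (319,138), the funnel at (445,174) and the keycap at (317,195). Next I'll measure and make one enlarged crop.

```bash
cat > m.py <<'E'
from h import *
def comps(c,lo,hi,box,z,ang=True):
    hsv=cv2.cvtColor(np.ascontiguousarray(c['img']),cv2.COLOR_RGB2HSV)
    m=cv2.inRange(hsv,np.array(lo),np.array(hi)); k=np.zeros_like(m); x0,y0,x1,y1=box; k[y0:y1,x0:x1]=1; m=m*k
    n,l,st,ce=cv2.connectedComponentsWithStats(m)
    out=[]
    for i in range(1,n):
        if st[i,4]<15: continue
        v,u=np.nonzero(l==i); X=pix(c,np.c_[u,v],z)[:,:2]; mu=X.mean(0)
        (cx,cy),(w,h),_=cv2.minAreaRect((X*1000).astype(np.float32))
        e,V=np.linalg.eigh(np.cov((X-mu).T)); out.append((st[i,4],ce[i].round(1),mu.round(4),np.round([cx,cy,w,h],1),round(float(np.degrees(np.arctan2(V[1,1],V[0,1]))),1)))
    return out
E
python3 - <<'E'
from m import *
c=shot('top'); im=c['img']
a=cv2.resize(im[150:260,210:300],None,fx=4.4,fy=4.4,interpolation=2)
b=cv2.resize(im[180:265,350:430],None,fx=5,fy=5,interpolation=2)
h=max(a.shape[0],b.shape[0]); f=lambda x:np.vstack([x,np.zeros((h-x.shape[0],x.shape[1],3),np.uint8)])
save('crop.png',np.hstack([f(a),f(b)]))
print('green',comps(c,(45,80,40),(80,255,255),(200,150,270,270),.036))
print('blue',comps(c,(100,120,60),(125,255,255),(340,180,440,265),.085))
print('orange',comps(c,(3,120,80),(20,255,255),(340,180,440,265),.088))
print('white',comps(c,(0,0,110),(179,60,255),(355,185,425,255),.03))
s=shot('side')
print('green s',comps(s,(45,80,40),(80,255,255),(200,240,300,330),.03))
for th,z in (('bowl_c',.025),('funnel_c',.04),('keycap_c',.006)):
    o=r.outline_of(th,'top')
    if o: print(th,o[0]['score'],pix(c,o[0]['bbox'][:2],z).round(3))
E
```

```text
green [(np.int32(268), array([232.1, 232.7]), array([0.5405, 0.2038]), array([540.8, 203.4,  25.7,  69.3]), 173.8)]
blue [(np.int32(41), array([370.4, 216.2]), array([ 0.5739, -0.1387]), array([ 574.1, -139.2,    6.5,   38.8]), 172.0), (np.int32(60), array([412.9, 222. ]), array([ 0.5588, -0.2404]), array([ 558.8, -240.3,    8.3,   39.5]), 170.6)]
orange [(np.int32(76), array([400., 222.]), array([ 0.5587, -0.2088]), array([ 558.3, -207.4,   13.9,   35.3]), 113.2)]
white [(np.int32(166), array([417.9, 190.4]), array([ 0.6431, -0.2655]), array([ 641.8, -262.1,   38.3,   30.7]), 49.2), (np.int32(591), array([414.2, 223.5]), array([ 0.5595, -0.2533]), array([ 560.1, -253.4,   71.1,  132.4]), 155.6), (np.int32(25), array([404.8, 206.8]), array([ 0.6019, -0.2309]), array([ 601.6, -230.4,   10.4,   14.8]), -178.2), (np.int32(54), array([377.1, 235.7]), array([ 0.5301, -0.1594]), array([ 527.2, -163.1,   35.7,   13.5]), 69.2)]
green s [(np.int32(419), array([261.8, 296. ]), array([0.5409, 0.2073]), array([542. , 207.8,  25.1,  74.4]), 174.4)]
bowl_c 0.64 [[ 0.786 -0.016  0.025]]
keycap_c 0.4 [[ 0.636 -0.004  0.006]]
```

View pics/crop.png

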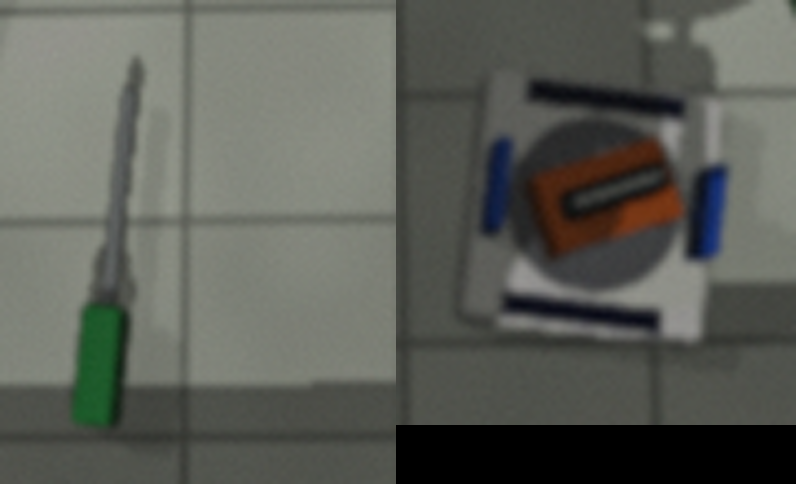

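The crop confirms it: the left half shows the green handle with the grey steel rod pointing up, handle at (232,233) in the full image and tip at (241,164). The right half shows the brackets, 103 mm apart as measured (104 expected), and the bar knob turned about 25° from their line. The turntable centre is about (0.566, -0.190) and the hole line lies at about 81.5°. I'll move above the knob and look with the wrist camera.

```bash
python3 -m pendant '[[0.03,-0.0163,0,0],[0.03,-0.0163,0,0],[0.03,-0.0163,0,0],[0.03,-0.0163,0,0],[0.03,-0.0163,0,0],[0.03,-0.0163,0,0],[0.03,-0.0163,0,0],[0.03,-0.0163,0,0]]' 1 20
python3 -m pendant '[[0.03,-0.0163,0,0],[0.03,-0.0163,0,0],[0.03,-0.0163,0,0],[0.03,-0.0163,0,0],[0.03,-0.0163,0,0],[0.03,-0.0163,0,0],[0.03,-0.0163,0,0],[0,0,0,0]]'
cat > w.py <<'E'
import sys
from m import *
s=r.read_state(); print('tcp',s['ee_pos'].round(4),'hdg',np.degrees(np.arctan2(*R.from_quat(s['eef_rot']).as_matrix()[[1,0],[0,0]])).round(2),'tilt z',R.from_quat(s['eef_rot']).as_matrix()[:,2].round(4),'j',s['joint_positions'].round(2),'f',s['ft_force'].round(1),s['torque'].round(2),s['time'])
E
python3 - <<'E'
import w
from w import *
c=shot('wrist'); save('w1.png',c['img']); print(c['t'])
c=shot('top')
E
```

```text
time: 1.92
ee_pos: [0.3874, -0.3897, 0.2338]
eef_rot: [0.987, 0.163, 0.0, 0.0]
ft_force: [0.2, 0.1, 0.5]
width: 0.0873
grip_force: 0.0
time: 2.58
ee_pos: [0.5525, -0.208, 0.2335]
eef_rot: [0.986, 0.168, 0.001, -0.001]
ft_force: [0.1, 0.4, -0.4]
width: 0.087
grip_force: 0.0
tcp [ 0.5525 -0.208   0.2335] hdg 19.29 tilt z [ 0.002   0.0034 -1.    ] j [ 0.61  0.28 -0.4   1.54  0.11  1.34 -1.03] f [ 0.1  0.4 -0.4] [ 0.11 -0.05 -0.02] 2.5833
[ 0.62606923 -0.18193758  0.38616359]
```

View pics/w1.png

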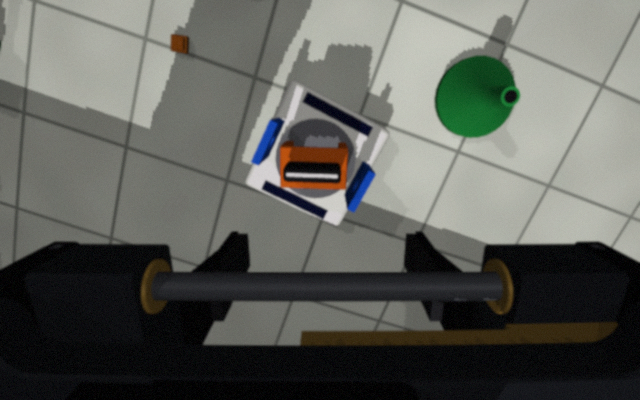

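The wrist view shows the turntable at (315,155), with blue brackets at (267,141) and (360,187), the knob bar at (312,172), the funnel at (475,95) and the keycap at (180,44). I'll measure from it.

```bash
python3 - <<'E'
import w
from w import *
c=shot('wrist')
print('blue',comps(c,(100,120,60),(125,255,255),(230,100,400,230),.080))
print('bluetop s',comps(c,(100,120,60),(125,255,255),(230,100,400,230),.085))
print('orange',comps(c,(3,120,80),(20,255,255),(270,130,360,200),.088))
print('white strip',comps(c,(0,0,150),(179,60,255),(270,160,345,190),.118))
print('dark',comps(c,(0,0,0),(179,255,45),(270,155,345,190),.115))
im=c['img'];save('w2.png',cv2.resize(im[75:235,235:400],None,fx=3.7,fy=3.7,interpolation=2))
E
```

```text
tcp [ 0.5493 -0.2139  0.2334] hdg 18.96 tilt z [-1.e-04  5.e-04 -1.e+00] j [ 0.62  0.28 -0.39  1.54  0.11  1.34 -1.03] f [-0.5 -0.4  0.9] [-0.03  0.02  0.03] 2.6833
blue [(np.int32(602), array([261.4, 135.2]), array([ 0.5755, -0.1386]), array([ 574.7, -138.9,   12.5,   48.2]), 169.3), (np.int32(482), array([355.7, 183.3]), array([ 0.5604, -0.2396]), array([ 560.5, -239.3,   14.6,   49.7]), 175.2)]
bluetop s [(np.int32(602), array([261.4, 135.2]), array([ 0.5763, -0.1394]), array([ 575.5, -139.7,   12.3,   47.4]), 169.3), (np.int32(482), array([355.7, 183.3]), array([ 0.5615, -0.2388]), array([ 561.5, -238.5,   14.3,   48.9]), 175.2)]
orange [(np.int32(1731), array([308.7, 159.1]), array([ 0.5697, -0.1883]), array([ 566.9, -188.4,   40.6,   64.3]), 105.2)]
white strip [(np.int32(83), array([271.8, 171.7]), array([ 0.5547, -0.1616]), array([ 555.6, -161.5,   18.2,    3.5]), -158.3), (np.int32(169), array([306.1, 169.1]), array([ 0.5663, -0.1888]), array([ 566.3, -188.7,    2.8,   42.8]), 107.2), (np.int32(55), array([336.3, 186.3]), array([ 0.5604, -0.2182]), array([ 560.3, -218.8,    5.7,   15. ]), 142.2), (np.int32(36), array([285.4, 185.6]), array([ 0.5467, -0.1762]), array([ 546.9, -176.5,   13.9,    2.4]), 81.2)]
dark [(np.int32(649), array([307. , 163.9]), array([ 0.5702, -0.1881]), array([ 568.4, -187.8,   16.2,   48.3]), 107.5), (np.int32(68), array([274.9, 186.7]), array([ 0.5419, -0.1676]), array([ 543.2, -169.2,    6.4,   12.3]), 91.6)]
```

View pics/w2.png

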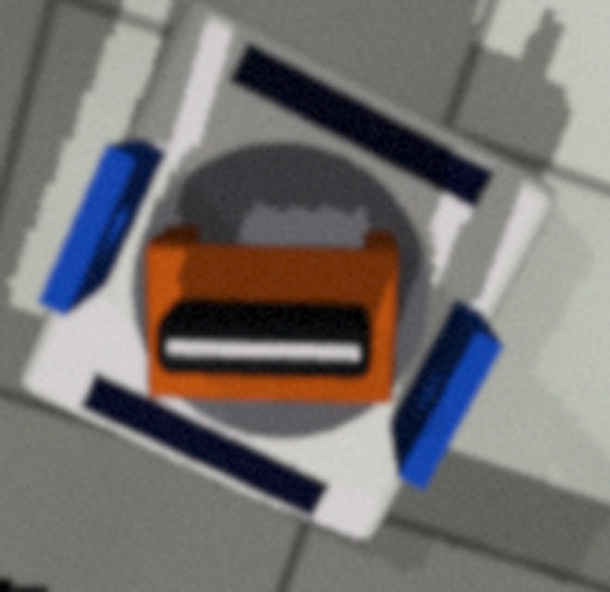

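Enlarged, this shows the bar in the middle of the orange top and parallel to its edges, and two navy stripes on the base placed symmetrically about the centre. I'll use the stripes for a better centre and angle.

```bash
python3 - <<'E'
from m import *
for n,box in (('wrist',(235,85,400,235)),('top',(355,190,425,255))):
    c=shot(n)
    L=[o for o in comps(c,(105,100,0),(140,255,75),box,.0305) if max(o[3][2:])>40]
    for o in L: print(n,o)
    if len(L)==2:
        d=L[0][3][:2]-L[1][3][:2]; print('mid',(L[0][3][:2]+L[1][3][:2])/2,'dist',np.hypot(*d),'normal dir',np.degrees(np.arctan2(d[1],d[0]))%180)
E
```

```text
wrist (np.int32(574), array([330.8, 107.1]), array([ 0.62  , -0.1955]), array([ 619.9, -195.8,   77.1,    8.5]), 82.0)
wrist (np.int32(259), array([350.6, 174.7]), array([ 0.5568, -0.2408]), array([ 554.4, -240.3,    9.2,   50.4]), 173.0)
wrist (np.int32(449), array([288.5, 193.8]), array([ 0.5125, -0.1805]), array([ 512.5, -180.6,   76. ,    8.5]), 82.0)
```

Centre (0.5663, -0.1885), hole line 82.0°, bar 107.3°, so the yoke is at about +0.44 rad, which is within the stated range. I'll position over the knob and turn to match.

```bash
python3 -m pendant '[[0.0244,-0.0185,0,0],[0,0,0,-0.1186],[0,0,0,-0.1186],[0,0,0,-0.1186],[0,0,0,-0.1186],[0,0,0,-0.1186],[0,0,0,-0.1186],[0,0,0,-0.1186]]' >/dev/null
python3 -m pendant '[[0,0,0,-0.1186],[0,0,0,-0.1186],[0,0,0,-0.1186],[0,0,0,-0.1186],[0,0,0,-0.1186],[0,0,0,-0.1186],[0,0,0,0],[0,0,0,0]]' 0.6 >/dev/null
python3 - <<'E'
import w
E
```

```text
tcp [ 0.5652 -0.1912  0.2336] hdg 106.8 tilt z [-0.e+00 -5.e-04 -1.e+00] j [ 0.74  0.33 -0.61  1.51  0.19  1.36  0.41] f [ 0.7  0.7 -0.2] [-0.   -0.09 -0.03] 4.1667
```

```bash
python3 -m pendant '[[0.0022,0.002,0.0,-0.008],[0,0,0.03,0],[0,0,0.03,0],[0,0,0.03,0],[0,0,0.02,0],[0,0,0.015,0],[0,0,0.007,0],[0,0,0,0]]'
python3 -c 'import w'
python3 -m pendant '[[0,0,0,0],[0,0,0,0],[0,0,0,0],[0,0,0,0],[0,0,0,0],[0,0,0,0]]' 0 15
python3 -c 'import w'
```

```text
time: 4.83
ee_pos: [0.5661, -0.1871, 0.1001]
eef_rot: [0.591, 0.806, -0.0, -0.001]
ft_force: [-1.0, -0.9, 1.1]
width: 0.0526
grip_force: 0.0
tcp [ 0.5661 -0.1871  0.1001] hdg 107.48 tilt z [-2.4e-03  7.0e-04 -1.0e+00] j [ 0.71  0.44 -0.59  1.67  0.27  1.12  0.36] f [-1.  -0.9  1.1] [-0.02 -0.17  0.06] 4.8333
time: 5.33
ee_pos: [0.5671, -0.1874, 0.102]
eef_rot: [0.591, 0.807, 0.0, 0.0]
ft_force: [-0.2, 0.4, 0.6]
width: 0.0205
grip_force: 0.0
tcp [ 0.5671 -0.1874  0.102 ] hdg 107.57 tilt z [ 6.e-04 -4.e-04 -1.e+00] j [ 0.71  0.44 -0.59  1.66  0.27  1.12  0.36] f [-0.2  0.4  0.6] [-0.06 -0.16  0.05] 5.3333
```

```bash
python3 -m pendant '[[0,0,0,0],[0,0,0,0],[0,0,0,0],[0,0,0,0]]'
python3 -c 'import w'
```

```text
time: 5.67
ee_pos: [0.5664, -0.1876, 0.1017]
eef_rot: [0.591, 0.807, -0.0, -0.0]
ft_force: [-5.3, 0.6, 5.9]
width: 0.0137
grip_force: 15.0
tcp [ 0.5664 -0.1876  0.1017] hdg 107.55 tilt z [-1.1e-03 -4.0e-04 -1.0e+00] j [ 0.71  0.44 -0.59  1.66  0.27  1.12  0.36] f [-5.3  0.6  5.9] [-0.05  1.07 -0.03] 5.6667
```

Gripped (13.7 mm wide). Turning clockwise by 0.445 rad.

```bash
python3 -m pendant '[[0,0,0,0.075],[0,0,0,0.075],[0,0,0,0.075],[0,0,0,0.075],[0,0,0,0.075],[0,0,0,0.07],[0,0,0,0],[0,0,0,0]]' 0 25
python3 -c 'import w'
```

```text
time: 6.33
ee_pos: [0.5671, -0.1876, 0.1018]
eef_rot: [0.754, 0.657, -0.0, 0.0]
ft_force: [-2.1, -0.1, 3.3]
width: 0.0141
grip_force: 25.0
tcp [ 0.5671 -0.1876  0.1018] hdg 82.19 tilt z [ 3.e-04 -5.e-04 -1.e+00] j [ 0.65  0.43 -0.51  1.67  0.23  1.11 -0.06] f [-2.1 -0.1  3.3] [-0.22  0.34  0.01] 6.3333
```

```bash
python3 -m pendant '[[0,0,0,0.003],[0,0,0,0],[0,0,0,0],[0,0,0,0],[0,0,0,0],[0,0,0,0]]' 0.6 >/dev/null
python3 -m pendant '[[0,0,-0.01,0],[0,0,-0.03,0],[0,0,-0.035,0],[0,0,-0.035,0],[0,0,-0.025,0],[0,-0.02,0,0],[0,-0.02,0,0],[0,0,0,0]]' 
python3 - <<'E'
import w
from w import *
c=shot('wrist'); im=c['img']
b=(150,40,500,240)
for z,lo,hi in ((.0305,(105,100,0),(140,255,75)),(.088,(3,120,80),(20,255,255)),(.118,(0,0,150),(179,60,255)),(.115,(0,0,0),(179,255,45))):
    print(z,[o for o in comps(c,lo,hi,b,z) if max(o[3][2:])>35 and max(o[3][2:])<90])
save('w3.png',cv2.resize(im[40:260,150:490],None,fx=2.3,fy=2.3,interpolation=2))
E
```

```text
time: 7.5
ee_pos: [0.5254, -0.1815, 0.2381]
eef_rot: [0.755, 0.655, -0.0, 0.001]
ft_force: [0.2, -0.2, 0.6]
width: 0.0521
grip_force: 0.0
tcp [ 0.5254 -0.1815  0.2381] hdg 81.9 tilt z [ 3.0e-04 -1.4e-03 -1.0e+00] j [ 0.72  0.22 -0.54  1.62  0.12  1.33  0.02] f [ 0.2 -0.2  0.6] [ 0.01 -0.11  0.05] 7.5
0.0305 [(np.int32(461), array([315.9, 173.7]), array([ 0.513 , -0.1795]), array([ 512.4, -181.1,   74.5,    8. ]), 81.8), (np.int32(466), array([409.7, 174.1]), array([ 0.6203, -0.1953]), array([ 619.8, -197. ,   75.8,    8.8]), 82.2), (np.int32(421), array([365.2, 226.3]), array([ 0.5625, -0.2521]), array([ 562.8, -254.4,   26.4,   53.4]), 162.5)]
0.088 [(np.int32(1761), array([366.5, 182.2]), array([ 0.5645, -0.1827]), array([ 565.6, -185.5,   68.7,   42.5]), 76.7)]
0.118 [(np.int32(167), array([373.8, 195.8]), array([ 0.5668, -0.188 ]), array([ 566.7, -189. ,   43.8,    3.1]), 82.1)]
0.115 [(np.int32(408), array([315.9, 174.7]), array([ 0.5184, -0.1625]), array([ 518.4, -162.8,   57. ,    5.4]), 82.3), (np.int32(512), array([409.7, 172.7]), array([ 0.6008, -0.1724]), array([ 600.6, -174.1,   57.9,    7.3]), 82.1), (np.int32(584), array([370.9, 190.9]), array([ 0.565 , -0.1841]), array([ 565.9, -187.2,   53.6,   15.1]), 82.5)]
```

View pics/w3.png

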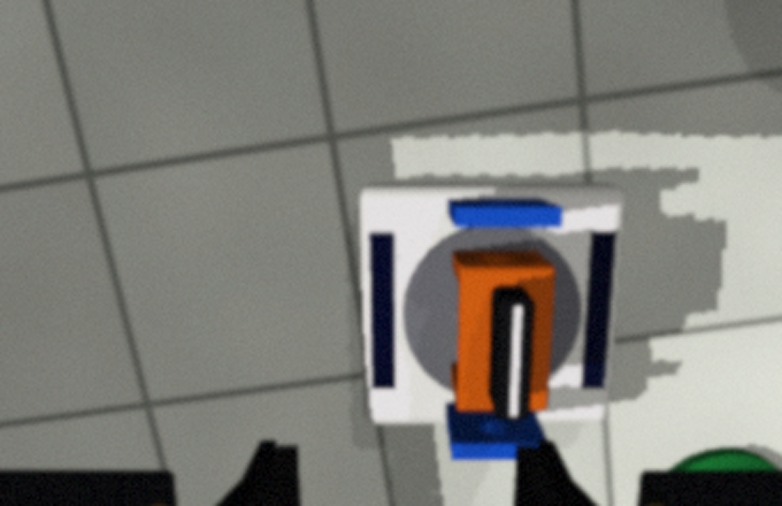

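The wrist view shows the bar parallel to the stripes: 82.1° against 81.9°, within 0.3°. The yoke is in line with the brackets and the centre re-measures at (0.566, -0.189). Next, the green rod.

```bash
python3 -m pendant '[[0.032,-0.0022,0,0],[0.032,-0.0022,0,0],[0.032,-0.0022,0,0],[0.032,-0.0022,0,0],[0.032,-0.0022,0,0],[0.032,-0.0022,0,0],[0.032,-0.0022,0,0],[0.032,-0.0022,0,0]]' 1 >/dev/null
python3 -m pendant '[[0.032,-0.0022,0,0],[0.032,-0.0022,0,0],[0.032,-0.0022,0,0],[0.032,-0.0022,0,0],[0,0,0,-0.1146],[0,0,0,-0.1146],[0,0,0,-0.1146],[0,0,0,-0.1146]]' >/dev/null
python3 -m pendant '[[0,0,0,-0.1146],[0,0,0,-0.1146],[0,0,0,-0.1146],[0,0,0,-0.1146],[0,0,0,-0.1146],[0,0,0,-0.1146],[0,0,0,-0.1146],[0,0,0,-0.1146]]' >/dev/null
python3 -m pendant '[[0,0,0,-0.1146],[0,0,0,-0.1146],[0,0,0,0],[0,0,0,0]]' >/dev/null
python3 - <<'E'
import w
from w import *
c=shot('wrist'); im=c['img']
for z in (.036,.018): print('green',z,comps(c,(45,80,40),(80,255,255),(100,0,540,300),z))
save('w4.png',im)
E
```

```text
tcp [0.5556 0.2023 0.2367] hdg 173.62 tilt z [-1.e-04  7.e-04 -1.e+00] j [ 0.36  0.43 -1.02  1.51  0.37  1.41  0.77] f [-0.2 -0.2  0.8] [ 0.   -0.15 -0.01] 9.8833
green 0.036 [(np.int32(1283), array([329.1, 159.2]), array([0.5378, 0.2079]), array([539.2, 207.3,  23.2,  70.1]), 175.1)]
green 0.018 [(np.int32(1283), array([329.1, 159.2]), array([0.5409, 0.2077]), array([542.3, 207. ,  24.4,  73.7]), 175.1)]
```

View pics/w4.png

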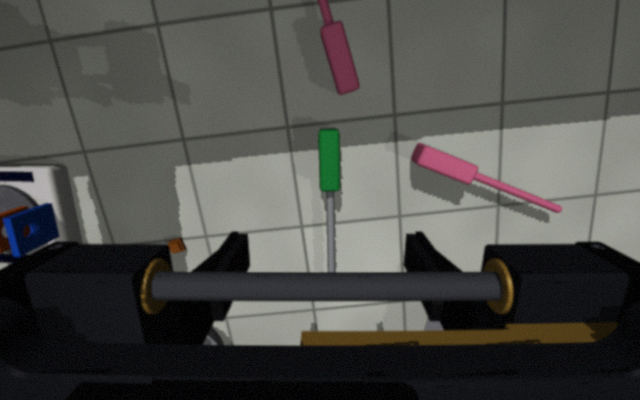

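The wrist view shows the green handle at (329,159) with the steel rod running down toward (330,270). Both pink look-alikes are clear of the fingers. Descending.

```bash
python3 -m pendant '[[0.0031,0.0022,0,-0.017],[0,0,0.03,0],[0,0,0.03,0],[0,0,0.03,0],[0,0,0.03,0],[0,0,0.03,0],[0,0,0.03,0],[0,0,0,0]]' >/dev/null
python3 -c 'import w'
python3 -m pendant '[[0,0,0.02,0],[0,0,0.014,0],[0,0,0.006,0],[0,0,0,0],[0,0,0,0]]'
python3 -c 'import w'
```

```text
tcp [0.5494 0.2032 0.0513] hdg 174.75 tilt z [-0.0072 -0.0027 -1.    ] j [ 0.28  0.61 -0.92  1.71  0.53  1.1   0.67] f [-1.  -0.5 -0.6] [ 0.01 -0.12  0.02] 10.6
time: 11.02
ee_pos: [0.5527, 0.205, 0.0174]
eef_rot: [0.045, 0.999, 0.0, 0.0]
ft_force: [-0.6, 0.4, -0.3]
width: 0.087
grip_force: 0.0
tcp [0.5527 0.205  0.0174] hdg 174.79 tilt z [ 5.e-04  2.e-04 -1.e+00] j [ 0.26  0.65 -0.89  1.73  0.57  1.04  0.65] f [-0.6  0.4 -0.3] [ 0.07 -0.17  0.04] 11.0167
```

```bash
python3 -m pendant '[[0,0,0.002,0],[0,0,0,0],[0,0,0,0],[0,0,0,0],[0,0,0,0],[0,0,0,0],[0,0,0,0],[0,0,0,0]]' 0 40 >/dev/null
python3 -m pendant '[[0,0,0,0],[0,0,0,0],[0,0,0,0],[0,0,0,0],[0,0,0,0],[0,0,0,0]]'
python3 -c 'import w'
```

```text
time: 12.18
ee_pos: [0.5524, 0.2048, 0.0145]
eef_rot: [0.045, 0.999, 0.0, 0.0]
ft_force: [0.1, 0.5, -0.0]
width: 0.0237
grip_force: 40.0
tcp [0.5524 0.2048 0.0145] hdg 174.81 tilt z [ 0.  0. -1.] j [ 0.26  0.65 -0.89  1.73  0.58  1.04  0.65] f [ 0.1  0.5 -0. ] [ 0.19 -0.19  0.03] 12.1833
```

Handle held (23.7 mm). Lift, turn to the hole line, and move out along it on the +y side.

```bash
python3 -m pendant '[[0,0,-0.01,0],[0,0,-0.02,0],[0,0,-0.025,0],[0,0,-0.02,0],[0,0,-0.0105,0],[0,0,0,0.06],[0,0,0,0.104],[0,0,0,0.104]]' >/dev/null
python3 -m pendant '[[0,0,0,0.104],[0,0,0,0.104],[0,0,0,0.104],[0,0,0,0.104],[0,0,0,0.104],[0,0,0,0.104],[0,0,0,0.104],[0,0,0,0.104]]' >/dev/null
python3 -m pendant '[[0,0,0,0.104],[0,0,0,0.104],[0,0,0,0.104],[0,0,0,0.104],[0,0,0,0.104],[0,0,0,0],[-0.015,0.007,0,0],[-0.02,0.01,0,0]]'
python3 -c 'import w'
python3 -m pendant '[[-0.025,0.011,0,0],[-0.025,0.011,0,0],[-0.025,0.011,0,0],[-0.025,0.011,0,0],[-0.015,0.007,0,0],[0,0,0,0],[0,0,0,0],[0,0,0,0]]'
python3 -c 'import w'
```

```text
time: 14.18
ee_pos: [0.5634, 0.1697, 0.1001]
eef_rot: [0.752, 0.659, 0.0, -0.001]
ft_force: [0.2, -0.3, -1.4]
width: 0.0236
grip_force: 40.0
tcp [0.5634 0.1697 0.1001] hdg 82.46 tilt z [-4.e-04  1.e-03 -1.e+00] j [ 0.15  0.44 -0.65  1.69  0.29  1.11 -0.71] f [ 0.2 -0.3 -1.4] [-0.  -0.1 -0. ] 14.1833
time: 14.85
ee_pos: [0.5985, 0.0477, 0.1]
eef_rot: [0.754, 0.657, 0.0, -0.0]
ft_force: [-0.1, 0.6, -0.9]
width: 0.0239
grip_force: 40.0
tcp [0.5985 0.0477 0.1   ] hdg 82.15 tilt z [-4.e-04  6.e-04 -1.e+00] j [ 0.32  0.45 -0.6   1.66  0.28  1.12 -0.49] f [-0.1  0.6 -0.9] [ 0.02 -0.08  0.03] 14.85
```

```bash
python3 - <<'E'
from h import *
t=shot('top'); s=shot('side')
tc=np.array([.5662,-.189,.065]); u=np.array([.1392,.9903,0])
P=[tc+u*d for d in (-.052,.052,.085)]
H=np.array([.5985,.0477,.1035]); Q=[H-u*.152,H-u*.025]
for c in (t,s): print(proj(c,P).round(1).tolist(),proj(c,Q).round(1).tolist())
a=cv2.resize(t['img'][160:260,290:430],(400*1,286),interpolation=2)
a=cv2.resize(t['img'][170:250,290:430],None,fx=5.6,fy=5.6,interpolation=2)
save('p5t.png',a)
b=cv2.resize(s['img'][130:290,210:450],None,fx=3.3,fy=3.3,interpolation=2)
save('p5s.png',b)
E
```

```text
[[411.5, 222.6], [369.2, 217.2], [355.8, 215.4]] [[355.9, 214.1], [302.5, 207.2]]
[[409.9, 163.8], [374.1, 183.4], [362.2, 189.9]] [[363.0, 179.2], [313.6, 205.8]]
```

View pics/p5s.png

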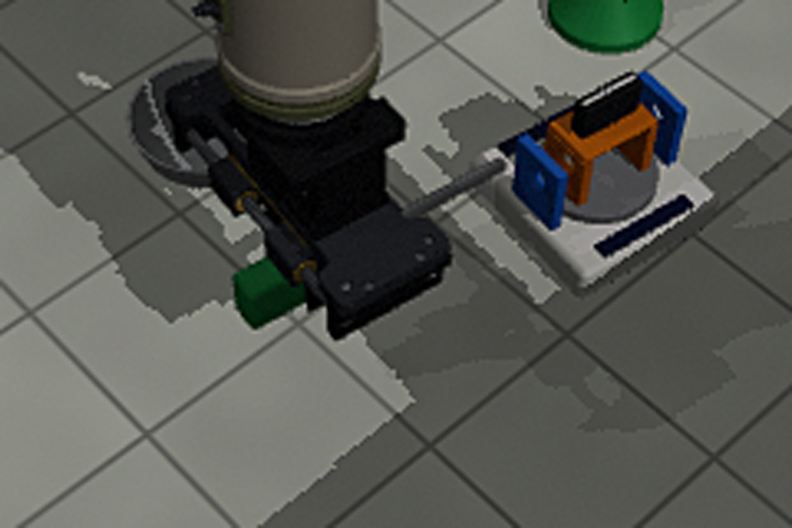

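View pics/p5t.png

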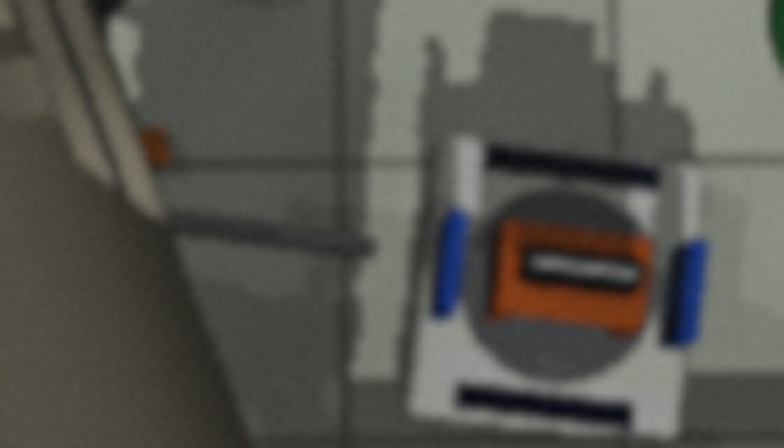

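The side view puts the tip at (363,180), predicted (363,179); the top view puts it at (356.4,214.1), predicted (355.9,214.1). The rod is straight in the grip, on the hole line and short of the bracket. Now lower to hole height with a 1 mm sideways trim.

```bash
python3 -m pendant '[[0,0.001,0.012,0.004],[0,0,0.015,0],[0,0,0.0115,0],[0,0,0,0],[0,0,0,0],[0,0,0,0]]' >/dev/null
cat > q.py <<'E'
from h import *
def st():
    s=r.read_state(); p=s['ee_pos']-np.array([.5662,-.189,.0615]); M=R.from_quat(s['eef_rot']).as_matrix()
    print('along %.1f lat %.1f z %.1f mm hdg %.2f'%(1e3*(p[:2]@[.1392,.9903]),1e3*(p[:2]@[.9903,-.1392]),1e3*p[2],np.degrees(np.arctan2(M[1,0],M[0,0]))),'F',s['ft_force'].round(1),'T',s['torque'].round(2),round(s['time'],2),s['width'].round(4))
st()
E
python3 q.py
python3 - <<'E'
from h import *
# rod axis sub-pixel in both views against the prediction
s=r.read_state(); p=s['ee_pos']+[0,0,.0035]; X=R.from_quat(s['eef_rot']).as_matrix()[:,0]
for n in ('top','side'):
    c=shot(n); g=cv2.cvtColor(np.ascontiguousarray(c['img']),cv2.COLOR_RGB2GRAY).astype(float)
    for d in (.08,.1,.12,.14):
        a,b=proj(c,[p-X*d,p-X*(d+.005)]); t=(b-a)/np.hypot(*(b-a)); nn=np.array([-t[1],t[0]])
        k=np.arange(-6,6.1,.5); v=[np.mean([cv2.getRectSubPix(g.astype(np.float32),(1,1),tuple(map(float,a+nn*q+t*e)))[0,0] for e in (-1,0,1)]) for q in k]
        print(n,d,a.round(1),nn.round(2),np.round(v).astype(int).tolist())
E
```

```text
top 0.08 [325.9 211.4] [-0.13  0.99] [82, 83, 83, 83, 80, 78, 72, 66, 60, 54, 51, 49, 48, 48, 53, 59, 65, 72, 76, 78, 76, 74, 72, 70, 68]
top 0.1 [334.1 212.5] [-0.13  0.99] [73, 72, 72, 72, 71, 70, 66, 62, 58, 54, 51, 49, 48, 47, 50, 53, 59, 65, 69, 72, 72, 72, 72, 72, 72]
top 0.12 [342.2 213.6] [-0.13  0.99] [70, 69, 69, 69, 68, 68, 65, 63, 61, 59, 58, 57, 54, 52, 53, 56, 61, 66, 68, 70, 71, 71, 71, 70, 70]
top 0.14 [350.3 214.6] [-0.13  0.99] [61, 60, 60, 59, 59, 59, 58, 57, 58, 59, 57, 56, 53, 52, 51, 52, 55, 58, 60, 62, 62, 61, 62, 63, 63]
side 0.08 [334.9 204.6] [0.48 0.88] [83, 83, 84, 84, 83, 75, 62, 59, 59, 55, 50, 45, 42, 40, 45, 57, 68, 60, 43, 31, 27, 25, 26, 26, 27]
side 0.1 [342.4 200.5] [0.48 0.88] [70, 70, 68, 68, 61, 52, 51, 57, 61, 57, 50, 46, 41, 38, 39, 52, 69, 76, 75, 74, 74, 73, 73, 74, 74]
side 0.12 [349.9 196.4] [0.48 0.88] [133, 125, 110, 98, 102, 105, 90, 74, 69, 64, 55, 48, 41, 41, 58, 88, 107, 104, 99, 96, 89, 93, 99, 100, 95]
side 0.14 [357.3 192.4] [0.48 0.88] [63, 59, 62, 69, 74, 69, 64, 67, 69, 64, 56, 50, 43, 40, 44, 58, 81, 100, 97, 88, 85, 91, 94, 95, 108]Traceback (most recent call last):
  File "q.py", line 5, in <module>
    st()
    ~~^^
  File "q.py", line 4, in st
    print('along %.1f lat %.1f z %.1f mm hdg %.2f'%(1e3*(p[:2]@[.1392,.9903]),1e3*(p[:2]@[.9903,-.1392]),1e3*p[2],np.degrees(np.arctan2(M[1,0],M[0,0]))),'F',s['ft_force'].round(1),'T',s['torque'].round(2),round(s['time'],2),s['width'].round(4))
                                                                                                                                                                                                                                ^^^^^^^^^^^^^^^^
AttributeError: 'float' object has no attribute 'round'
```

```bash
sed -i "s/s\['width'\].round(4)/round(s['width'],4)/" q.py; python3 q.py
python3 -m pendant '[[-0.01,0,0,0],[-0.01,0,0,0],[-0.006,0,0,0],[-0.005,0,0,0],[-0.005,0,0,0],[-0.004,0,0,0]]' >/dev/null
python3 q.py
```

```text
along 238.3 lat 1.0 z 0.8 mm hdg 81.77 F [ 0.3 -0.3 -0.7] T [-0.02 -0.13 -0.02] 15.55 0.0235
along 197.1 lat 0.4 z 0.1 mm hdg 81.72 F [-0.4 -1.1 -0.7] T [-0.03 -0.08  0.  ] 16.05 0.0239
```

The tip has passed the bracket's outer face with no contact force. Continuing.

```bash
python3 -m pendant '[[-0.006,0,0,0],[-0.006,0,0,0],[-0.006,0,0,0],[-0.006,0,0,0],[-0.006,0,0,0],[0,0,0,0]]' >/dev/null
python3 q.py
python3 -m pendant '[[-0.006,0,0,0],[-0.007,0,0,0],[-0.007,0,0,0],[-0.007,0,0,0],[-0.007,0,0,0],[-0.006,0,0,0],[0,0,0,0]]' >/dev/null
python3 q.py
```

```text
along 166.0 lat 0.4 z -0.0 mm hdg 81.66 F [ 0.2  0.3 -0.9] T [-0.01 -0.12  0.03] 16.55 0.0232
along 125.9 lat 0.1 z -0.1 mm hdg 81.64 F [-1.  -0.2 -1.7] T [-0.   -0.05 -0.01] 17.13 0.0238
```

```bash
python3 -m pendant '[[-0.006,0,0,0],[-0.007,0,0,0],[-0.007,0,0,0],[-0.007,0,0,0],[-0.006,0,0,0],[-0.005,0,0,0],[0,0,0,0]]' >/dev/null
python3 q.py
python3 -m pendant '[[-0.002,0,0,0],[-0.002,0,0,0],[-0.002,0,0,0],[-0.001,0,0,0],[0,0,0,0]]' >/dev/null
python3 q.py
```

```text
along 88.2 lat -0.1 z -0.0 mm hdg 81.66 F [-0.7 -0.5 -1.8] T [ 0.03 -0.09 -0.03] 17.72 0.0231
along 82.8 lat -0.1 z 0.0 mm hdg 81.76 F [ 0.1  0.6 -1.5] T [-0.04 -0.1   0.01] 18.13 0.0236
```

```bash
for i in 1 2 3; do :; done
python3 -m pendant '[[-0.001,0,0,0],[-0.001,0,0,0],[0,0,0,0]]' >/dev/null; python3 q.py
python3 -m pendant '[[-0.001,0,0,0],[-0.001,0,0,0],[0,0,0,0]]' >/dev/null; python3 q.py
python3 -m pendant '[[-0.001,0,0,0],[0,0,0,0],[0,0,0,0]]' >/dev/null; python3 q.py
```

```text
along 80.8 lat -0.1 z 0.0 mm hdg 81.76 F [-0.7 -0.  -1.6] T [-0.08 -0.07 -0.  ] 18.38 0.024
along 79.0 lat -0.1 z 0.1 mm hdg 81.76 F [ 0.5 -0.4 -1.1] T [ 0.1  -0.07  0.02] 18.63 0.0239
along 78.9 lat -0.1 z 0.1 mm hdg 81.81 F [ 0.3  4.8 -1.2] T [ 1.06 -0.18  0.01] 18.88 0.0237
```

Contact at 78.9 mm, against about 78.6 expected for fully home. A small firm push to seat it.

```bash
python3 -m pendant '[[-0.001,0,0,0],[-0.0005,0,0,0],[0,0,0,0]]' >/dev/null; python3 q.py
python3 -m pendant '[[-0.001,0,0,0],[0,0,0,0],[0,0,0,0]]' >/dev/null; python3 q.py
```

```text
along 78.9 lat -0.2 z 0.1 mm hdg 81.87 F [ 1.4  9.4 -1. ] T [ 1.86 -0.26  0.04] 19.13 0.0241
along 78.8 lat -0.2 z 0.1 mm hdg 81.92 F [ 1.5 11.8 -1.2] T [ 2.45 -0.32  0.09] 19.38 0.0235
```

Firmly home: 12 N with no further travel. Lower about 3 mm so the rod rests in the holes, ease the push, then release.

```bash
python3 -m pendant '[[0.001,0,0.001,0],[0.001,0,0.001,0],[0,0,0.001,0],[0,0,0,0]]' >/dev/null; python3 q.py
python3 -m pendant '[[0,0,0,0],[0,0,0,0],[0,0,0,0],[0,0,0,0],[0,0,0,0],[0,0,0,0],[0,0,0,0],[0,0,0,0]]' 0.55 >/dev/null; python3 q.py
python3 -m pendant '[[0,0,-0.005,0],[0,0,-0.015,0],[0,0,-0.03,0],[0,0,-0.035,0],[0,0,-0.035,0],[0,0,-0.03,0],[0,0,0,0],[0,0,0,0]]' >/dev/null; python3 q.py
python3 -m pendant '[[0.02,-0.02,0,0],[0.03,-0.03,0,0],[0.03,-0.03,0,0],[0.03,-0.03,0,0],[0.03,-0.03,0,0],[0.02,-0.02,0,0],[0,0,0,0],[0,0,0,0]]' >/dev/null; python3 q.py
python3 - <<'E'
from h import *
t=shot('top'); s=shot('side'); q=shot('wrist')
f=lambda i:cv2.resize(i,(396,297),interpolation=2)
save('end.png',np.vstack([np.hstack([f(t['img'][140:290,250:450]),f(s['img'][100:265,250:470])]),np.hstack([f(q['img']),np.zeros((297,396,3),np.uint8)])]))
E
```

```text
along 78.9 lat 0.3 z -2.6 mm hdg 81.83 F [ 2.   7.1 -0.7] T [ 1.32 -0.43  0.08] 19.72 0.0236
along 77.4 lat -0.1 z -2.9 mm hdg 81.76 F [-0.1  0.6  0.3] T [-0.01 -0.02 -0.01] 20.38 0.0479
along 77.5 lat 0.8 z 149.3 mm hdg 81.76 F [-0.2 -0.4 -0.3] T [ 0.05 -0.11  0.04] 21.05 0.048
along 236.6 lat -158.5 z 146.4 mm hdg 81.91 F [ 0.8 -1.  -0.6] T [-0.03 -0.08  0.03] 21.72 0.0479
```

View pics/end.png

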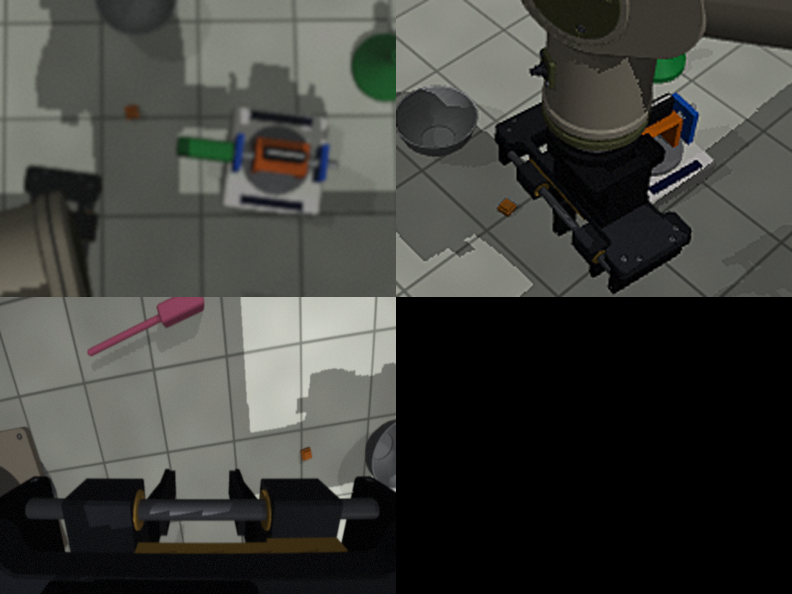

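The last picture's top view shows the green handle at (205,148) against the near blue bracket and the tip out of the far bracket at (333,160). The bowl, keycap and funnel look undisturbed. One numeric check of the handle position before handing in.

```bash
python3 - <<'E'
from m import *
c=shot('top')
L=comps(c,(45,80,40),(80,255,255),(300,180,385,240),.078); print(L)
print('along mm',[round(float((o[3][:2]/1e3-np.array([.5662,-.189]))@[.1392,.9903])*1e3,1) for o in L])
for th,z in (('bowl_c',.025),('keycap_c',.006),('funnel_c',.04)):
    o=r.outline_of(th,'top'); print(th,o and pix(c,o[0]['bbox'][:2],z).round(3))
E
```

```text
[(np.int32(265), array([353.9, 215. ]), array([ 0.5778, -0.0995]), array([577.4, -98.5,  66.4,  24.5]), 82.2)]
along mm [91.2]
bowl_c [[ 0.786 -0.017  0.025]]
keycap_c []
funnel_c [[ 0.678 -0.333  0.04 ]]
```

The handle centre is 91.2 mm from the turntable centre (91 expected), so the rod is fully home.

```bash
python3 -c 'from bench import r; print(r.close_job())'
```

```text
the job is handed in; nothing more can be done
None
```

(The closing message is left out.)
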